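Load the inductor and hold the tester's dead-man lever level

TASK

Take the large square inductor out of the pocket tray and seat it fully in the square nest of the component tester, let go of it, and only then press the tester's spring-loaded test lever down with the fingertips until the lever is level, half way down, and hold it there: never push it to its lower stop. Leave everything else where it is. The program finishes while still holding the lever level.

Things in the scene. Friction and masses are not known exactly. Their poses are not given: they have to be found in the camera images.
- inductor: Large square power inductor, a dark metal block 18 x 18 mm and 16 mm tall, 20 g, with a round grey spot on top and copper strips near its foot. Origin at the centre of its underside, z up, x and y square to its sides. At the start it sits square with the tray in one of the tray's four pockets (any of them), 5 mm deep, so that 11 mm stand out above the tray. All four quarter turns fit the nest.
- tray: Pale grey pocket tray, a fixed plate 130 x 130 mm and 12 mm high, with four square pockets 20.5 mm wide and 5 mm deep (floor 7 mm above the table), centred 28 mm either side of the middle along its x and y. Origin at the centre of its underside. The tray may stand on the left or on the right, turned up to 0.35 rad.
- tester: Component tester, a fixed flat grey box 160 mm deep (x), 220 mm wide (y), its top face 45 mm above the table; origin at the centre of its underside, its front with display and knobs faces -x. On top: the pale grey nest block towards its +y end, the lever towards its -y end. It may stand on the left or on the right, turned up to 0.3 rad.
- nest (a point): Centre of the floor of the square nest, which is 20.5 mm wide and 5 mm deep, sides parallel to the tester's x and y, in a pale grey block 60 x 60 mm and 12 mm high on the tester's top face. The nest floor is 52 mm and the block's top 57 mm above the table. A seated inductor has its underside on this floor and stands 11 mm out of the block.
- lever (a joint): Angle (rad) of the tester's aluminium test lever: 0 at rest, front end tipped up 0.15 rad; 0.15 level; 0.30 lower stop. Hinge along the tester's y, 85 mm above the table, 60 mm behind the tester's middle; from it the lever reaches 105 mm forward to the centre of a black rubber pad. A spring lifts it: at the pad about 2 N to start, 7 N level, 12 N at the stop; let go, it springs back up.
- lever_pad (a point): Centre of the top face of the lever's black rubber pad (36 mm along the lever, 38 mm wide, 12 mm thick), where to press. Moves with the lever: about 107 mm above the table at rest, 91 mm when level, 75 mm at the stop.
- small_inductor: Small square inductor of the same look, 13 x 13 mm and 10 mm tall, in another pocket. Left alone. Origin at the centre of its underside.
- round_capacitor: Upright aluminium can capacitor, 18 mm across, 22 mm tall, in another pocket. Left alone. Origin at the centre of its underside.
- film_capacitor: Grey box-shaped capacitor, 18 x 10 mm and 20 mm tall, in another pocket. Left alone. Origin at the centre of its underside.
- solder_tin: Small round steel tin, 36 mm across, 30 mm tall, between tray and tester. Left alone. Origin at the centre of its underside.
- flux_bottle: Clear flux bottle with a white cap, 36 mm across, 85 mm tall, on the far side. Left alone. Origin at the centre of its underside.
- screwdriver: Screwdriver 170 mm long lying on the right. Left alone.
- brush: Small brush 160 mm long lying on the far right. Left alone.
- solder_spool: White spool standing on its flange, 54 mm across, 41 mm tall, on the left. Left alone. Origin at the centre of its underside.

How it is judged:
By the outcome, as a careful person would: the job done as asked, in the order asked, and still so for the second after the job is handed in, while the arm keeps its last pose, push and grip.
It also fails if it takes over 51 s, if anything falls off the work surface, if the arm or the gripper's body presses on something with over 40 N, if the wrist force passes 120 N, or if a joint passes its speed limit or range.

ROBOT

A 6-joint arm with a two-finger parallel gripper is mounted at the origin on the work surface. World frame = base frame: x ahead of the robot, y to its left, z up, the work surface at z = 0. Lengths are in mm, angles in rad, forces in N, time in s.
With the tool pointing down it reaches from about 275 to 725 mm from the base axis. Payload 5.6 kg.
Tool frame: the origin (TCP) lies on the centre line of the jaws, within the pads' length; the fingertips stand 11 mm ahead of it and the grasp point (between the pads) lies 8 mm behind it (nose_length is the distance from the TCP to the fingertips, in mm); z points along the fingers, y is the line along which they close (so a half turn about z gives the same grasp; the last joint's range is limited). The gripper opens to 85 mm and grips with 20 to 120 N. Pads are 22 mm wide; open, the fingers measure 114 mm over their backs; the gripper's body (76 mm by 85 mm) begins 54 mm behind the grasp point. The pads swing forward as they close: fully open they stand 13 mm farther back than shut.
Start: joints at [1.617, 0.255, 0.108, 0, -1.424, -0.285], TCP at [130.068, 534.392, 242.283] pointing down, gripper open.
Joint ranges: [-2.95, 2.95], [-1.21, 1.97], [-1.09, 1.5], [-2.87, 1.71], [-2.94, -0.07], [-3.05, 3.05]. Speed limits (rad/s): [2.57, 2.57, 3.14, 3.14, 3.14, 3.14].

INTERFACE

Orientations are given as [roll, pitch, yaw] about the fixed x, y, z axes, in that order (R = Rz(yaw) Ry(pitch) Rx(roll)).
In Python, from cell import * gives the robot as it stands. The module is installed in compiled form; this text tells all that it offers.
- The arm moves only by the shell command python3 -m pendant 'ROWS' [FORCE]. ROWS is JSON, a list of rows, each a list of 3 entries, a list of its own where there are three numbers: the finger opening in cm, from 0 to 8.54, then the shift along the world's x, y, z in cm, then the turn, a rotation vector about the world's x, y, z in degrees. A call has 1 to 20 rows; each row shifts and turns the commanded pose from where the row before left it; what a row does not reach is not made up. A row lasts 1/12 s, in which the tool goes at most 41.7 mm and 7.16 degrees, less where a joint would pass 70% of its speed; a pose out of reach is approached as far as the arm can. A call is refused whole if a number of a shift passes 4.17 or a number of a turn 7.16, either way. A call with a gripper value outside its range is refused whole. The fingers move at their own pace and stop on an object; FORCE is the grip in N (left out, the last holds). Time passes only in rows, so rows that do not move let the fingers close. It gives the time, the measured TCP pose, the force, the opening and the grip force at its end, in the units of the state.
- get_obs(): the state, without advancing time (a new reading comes with each control period).
- grab_frame(name): name is "scene" or "top"; returns the picture (480x640x3 uint8, blue, green, red); there is no depth.
- camera_info(name): a dict with "camera_matrix" (3x3 intrinsics, pixels), "view" (4x4, takes a point from world to camera coordinates). Camera axes: x right, y up, looking along -z (the intrinsics and any distortion apply to the point x, -y, -z); pixel columns grow to the right and rows downward; lengths in mm; the calibration is good to about 2 mm. A picture is of the moment at which its call begins. camera_info takes no time and is no camera call.
- sign_off(): hands the job in; it is judged then, once.
Trained networks look in the newest picture that a camera, given by its name, has taken for a name from the list of things; names that differ only in an ending like _2 or _b are one class to them, and where a whole thing is asked for, a point or a joint stands for the part that bears it (a point fixed in the world has none). Each returns a list of dicts, best first, with "conf" (0 to 1); they miss things now and then, are a little off and sometimes report something else, mostly with a low value. They report only what shows in the picture. A call takes as long as a camera call.
- silhouettes(query, camera): "pixels" (480x640 bool, what is visible of it) and "xy" ([column, row] as shares, 0 to 1, of the picture: columns of its width, rows of its height, amid what is visible of it).
- landmark_of(query, camera): "xy" ([column, row] as shares, 0 to 1, of the picture: columns of its width, rows of its height: a listed point, or the origin of a listed thing).
The state is a dict: "time": time; "joint_pos": joint angles; "qd": joint speeds; "joint_efforts": joint torques, N m; "tcp_pos": TCP position; "ee_rot": TCP orientation; "ft_force": force on the tool from outside, world axes, zero at the start; "ft_torque": the same for the moment, N m; "opening": finger opening in mm; "grip_force": force on a finger pad.
Only numpy, scipy, OpenCV 4.12 (cv2) and the standard library are available. Lean on these libraries where they do the work, as an engineer would, in place of code of your own. Each camera call takes 0.05 s, during which the arm holds its last target. There are 200 camera calls.

## Working session

There is one attempt and no reset: what is moved stays moved. The work goes in short steps, Python scripts to look and compute and a shell command to move; the robot and the scene stay as the last step left them, time stands still between calls to the robot, and variables do not carry over. Pictures are saved under pics/ and viewed, at most 10 in all, crops included, and the job is handed in when it is done.

```bash
mkdir -p pics
python3 - <<'E'
from cell import *
import cv2,numpy as np
for c in("scene","top"):
    cv2.imwrite(f"pics/{c}0.png",grab_frame(c)); i=camera_info(c); print(c,{k:np.round(v,3).tolist() if not isinstance(v,str) else v for k,v in i.items()})
    for q in("inductor","small_inductor","tray","tester","nest","lever_pad","round_capacitor","film_capacitor"):
        print(q,[(round(d["conf"],2),np.round(np.array(d["xy"])*[640,480],1).tolist()) for d in landmark_of(q,c)[:3]])
print(get_obs())
E
```

```text
scene {'camera_matrix': [[614.581, 0.0, 306.01], [0.0, 614.581, 237.808], [0.0, 0.0, 1.0]], 'view': [[0.734, 0.679, -0.012, -446.128], [-0.409, 0.457, 0.79, 163.883], [0.542, -0.575, 0.613, -1909.749], [0.0, 0.0, 0.0, 1.0]]}
inductor [(0.41, [253.0, 294.1])]
small_inductor [(0.6, [217.9, 297.2])]
tray [(0.62, [238.3, 297.8])]
tester [(0.95, [339.8, 214.6])]
nest [(0.84, [349.3, 194.4]), (0.27, [236.4, 311.1])]
lever_pad []
round_capacitor [(0.66, [233.0, 285.0])]
film_capacitor [(0.48, [237.2, 308.0])]
top {'camera_matrix': [[517.333, 0.0, 308.42], [0.0, 517.333, 239.655], [0.0, 0.0, 1.0]], 'view': [[0.006, -1.0, 0.01, -1.11], [0.986, 0.008, 0.166, -619.396], [-0.166, 0.008, 0.986, -1285.279], [0.0, 0.0, 0.0, 1.0]]}
inductor [(0.57, [370.6, 258.6]), (0.23, [219.6, 281.4])]
small_inductor [(0.4, [392.0, 275.0])]
tray [(0.62, [378.7, 267.8])]
tester [(0.9, [220.7, 281.7]), (0.67, [286.3, 187.7])]
nest [(0.58, [192.8, 276.6])]
lever_pad [(0.71, [233.9, 291.5])]
round_capacitor []
film_capacitor [(0.41, [390.3, 258.5])]
{'time': 0.9, 'joint_pos': array([ 1.61662866e+00,  2.55112367e-01,  1.08185234e-01,  1.98473743e-06,
       -1.42386892e+00, -2.84593293e-01]), 'qd': array([ 1.61003572e-03, -3.73206000e-04, -9.23917681e-04,  7.61042017e-04,
        2.04191686e-05, -1.20827264e-03]), 'joint_efforts': array([-3.94088738e-04, -3.86393058e+01,  2.38076019e+01,  5.36811993e+00,
       -3.62197698e-04, -8.67325753e-06]), 'tcp_pos': array([130.05292922, 534.40229539, 242.27107218]), 'ee_rot': array([-3.14159184e+00, -1.80746540e-06, -2.38760667e-01]), 'ft_force': array([-0.063673  ,  0.31171878, -0.79896936]), 'ft_torque': array([-0.0192709 ,  0.01144423,  0.02845647]), 'grip_force': 0.0, 'opening': 85.36998834161128}
```

View pics/top0.png

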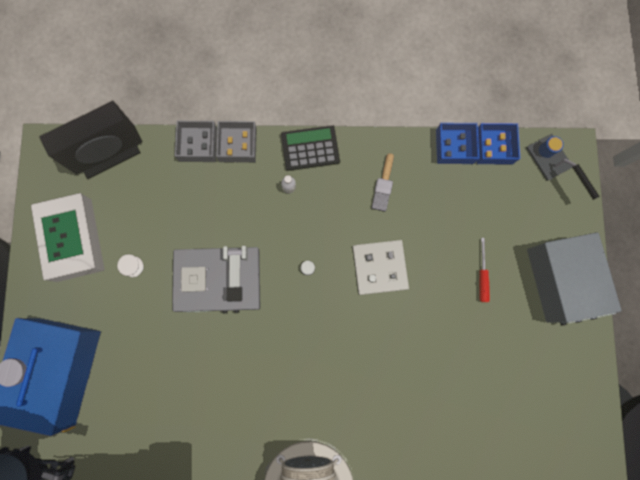

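View pics/scene0.png

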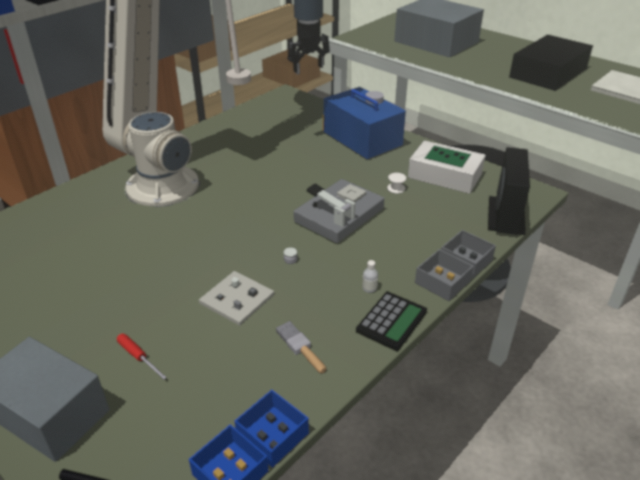

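```bash
cat > h.py <<'E'
from cell import *
import cv2,numpy as np
from scipy.optimize import least_squares
def proj(P,c):
    i=camera_info(c);P=np.atleast_2d(P).astype(float);V=np.array(i["view"]);q=P@V[:3,:3].T+V[:3,3];q=q*[1,-1,-1]
    u=q@np.array(i["camera_matrix"]).T;return u[:,:2]/u[:,2:]
def back(uv,z,c):
    i=camera_info(c);V=np.array(i["view"]);R=V[:3,:3];C=-R.T@V[:3,3]
    r=np.linalg.inv(np.array(i["camera_matrix"]))@[uv[0],uv[1],1];d=R.T@(r*[1,-1,-1])
    return C+d*(z-C[2])/d[2]
E
python3 - <<'E'
from h import *
t=cv2.imread("pics/top0.png");s=cv2.imread("pics/scene0.png")
a=cv2.resize(t[230:325,340:420],None,fx=6,fy=6,interpolation=cv2.INTER_CUBIC)[:, :]
b=cv2.resize(t[235:325,160:275],None,fx=6,fy=6,interpolation=cv2.INTER_CUBIC)
cc=cv2.resize(s[265:325,190:285],None,fx=6,fy=6,interpolation=cv2.INTER_CUBIC)
d=cv2.resize(s[165:245,285:395],None,fx=6,fy=6,interpolation=cv2.INTER_CUBIC)
def pad(x,h,w): return cv2.copyMakeBorder(x,0,h-x.shape[0],0,w-x.shape[1],cv2.BORDER_CONSTANT)
m=np.vstack([np.hstack([pad(a,570,690),pad(b,570,690)]),np.hstack([pad(cc,480,690),pad(d,480,690)])])
m=cv2.resize(m,(789,600),interpolation=cv2.INTER_AREA);cv2.imwrite("pics/crop.png",m)
for c in("top","scene"):
  for q in("inductor","tray","tester","nest","lever_pad","lever","small_inductor"):
    for d in silhouettes(q,c)[:2]:
        p=d["pixels"]; 
        r=cv2.minAreaRect(np.argwhere(p)[:,::-1].astype(np.float32))
        print(c,q,round(d["conf"],2),p.sum(),np.round(np.array(d["xy"])*[640,480],1),[np.round(v,1) for v in r])
for n,z in((( 378.7,267.8),0),((370.6,258.6),7),((192.8,276.6),52),((233.9,291.5),107),((220.7,281.7),0)): print(n,back(n,z,"top").round(1))
for n,z in((( 238.3,297.8),0),((253,294.1),7),((349.3,194.4),52),((339.8,214.6),0)): print(n,back(n,z,"scene").round(1))
E
```

```text
top inductor 0.6 24 [367.7 255.8] [array([369., 257.]), array([4., 4.]), np.float64(90.0)]
top tray 0.61 343 [482.7 282.4] [array([484., 274.]), array([54., 10.]), np.float64(90.0)]
top nest 0.75 5512 [213.7 278.2] [array([216. , 279.9]), array([66.6, 87.4]), np.float64(88.6)]
top nest 0.72 2264 [382.1 266.5] [array([380.5, 266.8]), array([49.4, 50.3]), np.float64(83.4)]
top lever_pad 0.8 653 [234.  277.8] [array([235., 275.]), array([52., 16.]), np.float64(90.0)]
top lever 0.75 619 [234.1 278.2] [array([234.5, 275.5]), array([51., 15.]), np.float64(90.0)]
scene inductor 0.4 59 [251.6 290. ] [array([253., 292.]), array([8., 8.]), np.float64(90.0)]
scene tray 0.8 2022 [238.1 295.8] [array([236.5, 296.5]), array([46.6, 61.7]), np.float64(48.0)]
scene tester 0.94 3559 [336.5 208.6] [array([338.2, 208.7]), array([78.4, 62. ]), np.float64(25.8)]
scene nest 0.79 3488 [335.1 207.9] [array([338.7, 208.6]), array([77.8, 61.3]), np.float64(26.6)]
scene lever_pad 0.94 391 [323.7 194.6] [array([328.5, 197.5]), array([46.6, 11.8]), np.float64(31.2)]
scene lever 0.77 367 [323.6 194.1] [array([329.1, 196.3]), array([46.1, 11.2]), np.float64(26.6)]
scene small_inductor 0.2 3509 [336.5 209.2] [array([338.5, 208.5]), array([77.7, 62.1]), np.float64(27.3)]
(378.7, 267.8) [ 553.5 -184.9    0. ]
(370.6, 258.6) [ 577.1 -162.7    7. ]
(192.8, 276.6) [521.6 297.2  52. ]
(233.9, 291.5) [480.8 184.1 107. ]
(220.7, 281.7) [513.5 234.2   0. ]
(238.3, 297.8) [ 553.2 -184.8    0. ]
(253, 294.1) [ 576.1 -156.4    7. ]
(349.3, 194.4) [514.4 284.7  52. ]
(339.8, 214.6) [512.3 246.9   0. ]
```

View pics/crop.png

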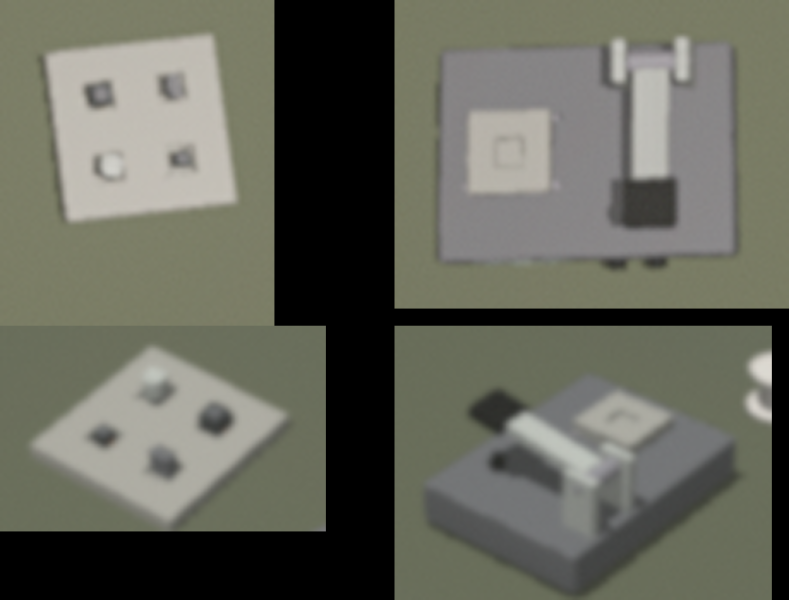

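```bash
cat >> h.py <<'E'
def fit(img,c,box,seed,z,dims,pose0,tol=22,f=8):
    """contour of the face of about the seed's colour, back-projected to height z, fitted with a rectangle dims"""
    x0,y0,x1,y1=box; a=cv2.resize(img[y0:y1,x0:x1].astype(np.float32),None,fx=f,fy=f,interpolation=cv2.INTER_CUBIC)
    sx,sy=[int((seed[k]-box[k]+.5)*f) for k in(0,1)]
    col=np.median(a[sy-5:sy+6,sx-5:sx+6].reshape(-1,3),0)
    m=(np.abs(a-col).max(2)<tol).astype(np.uint8)
    n,l=cv2.connectedComponents(m); m=(l==l[sy,sx]).astype(np.uint8)
    k=max(cv2.findContours(m,cv2.RETR_EXTERNAL,cv2.CHAIN_APPROX_NONE)[0],key=cv2.contourArea)[:,0]
    W=np.array([back((p+.5)/f-.5+[x0,y0],z,c)[:2] for p in k[::3]])
    def res(p):
        q=W-p[:2];C,S=np.cos(p[2]),np.sin(p[2]);u=np.abs(q@[[C,-S],[S,C]])-np.array([dims[0]/2+p[3],dims[1]/2+p[3]])
        return np.where((u>0).any(1),np.hypot(*np.maximum(u,0).T),u.max(1))
    r=least_squares(res,[*pose0,0],loss="soft_l1",f_scale=1.0); return r.x, np.sqrt(np.median(res(r.x)**2)),col
E
python3 - <<'E'
from h import *
for c in("top","scene"):
    im=cv2.imread(f"pics/{c}0.png"); T=c=="top"
    for n,box,seed,z,d,p0 in(("tray",(340,230,420,305) if T else (190,265,285,330),(380,267) if T else (222,297),12,(130,130),(553,-185,.1)),
      ("nestblk",(172,255,215,305) if T else (325,175,380,205),(184,278) if T else (341,192),57,(60,60),(518,290,0)),
      ("tester",(160,240,275,325) if T else (285,165,395,245),(212,300) if T else (330,210),45,(160,220),(512,240,0))):
        for tol in(18,28):
            x,e,col=fit(im,c,box,seed,z,d,p0,tol); print(c,n,tol,x.round(3),round(e,2),col.round())
E
```

```text
top tray 18 [ 5.55140e+02 -1.88147e+02  1.19000e-01 -1.18700e+00] 0.16 [180. 188. 193.]
top tray 28 [ 5.55234e+02 -1.88180e+02  1.19000e-01 -3.32000e-01] 0.14 [180. 188. 193.]
top nestblk 18 [ 5.15893e+02  2.95806e+02  3.80000e-02 -1.06300e+00] 0.27 [171. 180. 184.]
top nestblk 28 [5.15907e+02 2.95858e+02 3.80000e-02 3.70000e-02] 0.28 [171. 180. 184.]
top tester 18 [ 5.17292e+02  2.40371e+02  3.70000e-02 -3.01300e+00] 1.32 [135. 134. 136.]Traceback (most recent call last):
  File "<stdin>", line 8, in <module>
  File "h.py", line 19, in fit
    W=np.array([back((p+.5)/f-.5+[x0,y0],z,c)[:2] for p in k[::3]])
                ~~~~^^^^^^^^^^^^^^^^^^^^^^^^^
  File "h.py", line 8, in back
    i=camera_info(c);V=np.array(i["view"]);R=V[:3,:3];C=-R.T@V[:3,3]
ValueError: time passes only in moves, steps and waits
```

```bash
sed -i 's/^from scipy/CI={c:camera_info(c) for c in("top","scene")}\nfrom scipy/; s/i=camera_info(c)/i=CI[c]/' h.py
cat > f.py <<'E'
from h import *
def run(tag,cams=("top","scene")):
  for c in cams:
    im=cv2.imread(f"pics/{c}{tag}.png"); T=c=="top"
    for n,box,seed,z,d,p0 in(("tray",(340,230,420,305) if T else (190,265,285,330),(380,267) if T else (222,297),12,(130,130),(553,-185,.1)),
      ("nestblk",(172,255,215,305) if T else (325,175,380,205),(184,278) if T else (341,192),57,(60,60),(518,290,0)),
      ("tester",(160,240,275,325) if T else (285,165,395,245),(212,300) if T else (330,210),45,(160,220),(512,240,0))):
        x,e,col=fit(im,c,box,seed,z,d,p0,25); print(c,n,x.round(3).tolist(),round(e,2),col.round())
E
python3 -c "
from f import *
run('0')"
```

```text
top tray [555.204, -188.173, 0.12, -0.562] 0.15 [180. 188. 193.]
top nestblk [515.897, 295.851, 0.04, -0.285] 0.26 [171. 180. 184.]
top tester [517.456, 240.312, 0.038, -2.055] 1.38 [135. 134. 136.]
scene tray [568.606, -203.106, -33.359, -29.577] 2.27 [75. 79. 82.]
scene nestblk [502.005, 280.085, 0.06, 11.728] 4.13 [161. 170. 170.]
scene tester [537.531, 292.35, 105.055, 23.828] 13.67 [70. 70. 69.]
```

```bash
sed -i 's/(222,297)/(238,297)/; s/(341,192)/(345,187)/; s/p0,25)/p0,16 if not T else 25)/' f.py
python3 -c "
from f import *
run('0',['scene'])"
```

```text
scene tray [551.835, -189.512, 0.115, -2.174] 0.24 [163. 172. 174.]
scene nestblk [515.845, 280.492, -0.147, 9.867] 4.18 [151. 157. 157.]
scene tester [481.976, 241.041, 116.459, -53.052] 3.2 [70. 70. 69.]
```

```bash
python3 -m pendant '[[4,[2.2,-3.4,-0.6],[0,0,1.03]],[4,[2.2,-3.4,-0.6],[0,0,1.03]],[4,[2.2,-3.4,-0.6],[0,0,1.03]],[4,[2.2,-3.4,-0.6],[0,0,1.03]],[4,[2.2,-3.4,-0.6],[0,0,1.03]],[4,[2.2,-3.4,-0.6],[0,0,1.03]],[4,[2.2,-3.4,-0.6],[0,0,1.03]],[4,[2.2,-3.4,-0.6],[0,0,1.03]],[4,[2.2,-3.4,-0.6],[0,0,1.03]],[4,[2.2,-3.4,-0.6],[0,0,1.03]],[4,[2.2,-3.4,-0.6],[0,0,1.03]],[4,[2.2,-3.4,-0.6],[0,0,1.03]],[4,[2.2,-3.4,-0.6],[0,0,1.03]],[4,[2.2,-3.4,-0.6],[0,0,1.03]],[4,[2.2,-3.4,-0.6],[0,0,1.03]],[4,[2.2,-3.4,-0.6],[0,0,1.03]],[4,[2.2,-3.4,-0.6],[0,0,1.03]],[4,[2.2,-3.4,-0.6],[0,0,1.03]],[4,[2.2,-3.4,-0.6],[0,0,1.03]],[4,[2.2,-3.4,-0.6],[0,0,1.03]]]' 25
```

```text
time: 3.27
tcp_pos: [570.9, -147.7, 121.9]
ee_rot: [3.142, -0.0, 0.121]
ft_force: [1.3, 1.1, 0.3]
opening: 40.2
grip_force: 0.0
```

```bash
python3 -m pendant '[[4,[0.4,-0.6,-2.5],[0,0,0]],[4,[0.4,-0.6,-2.5],[0,0,0]],[4,[0,0,-1.5],[0,0,0]],[4,[0,0,0],[0,0,0]],[4,[0,0,0],[0,0,0]],[4,[0,0,0],[0,0,0]]]'
python3 - <<'E'
from h import *
o=[]
for c,b in(("top",(330,200,430,300)),("scene",(200,230,300,330))):
    im=grab_frame(c);cv2.imwrite(f"pics/{c}1.png",im);o.append(cv2.resize(im[b[1]:b[3],b[0]:b[2]],(399,399),interpolation=cv2.INTER_CUBIC))
cv2.imwrite("pics/c1.png",np.hstack(o));print(get_obs()["tcp_pos"],get_obs()["ee_rot"])
p=get_obs()["tcp_pos"]
for c in("top","scene"): print(c,proj([p,p-[0,0,11]],c).round(1).tolist())
E
```

```text
time: 3.77
tcp_pos: [579.0, -157.6, 58.8]
ee_rot: [3.141, -0.002, 0.122]
ft_force: [-0.6, 0.3, 0.2]
opening: 39.7
grip_force: 0.0
[ 579.17375785 -157.39480608   59.17145363] [ 3.14078284 -0.00315229  0.12155108]
top [[371.1, 255.2], [370.6, 255.7]]
scene [[252.2, 278.9], [252.5, 282.3]]
```

View pics/c1.png

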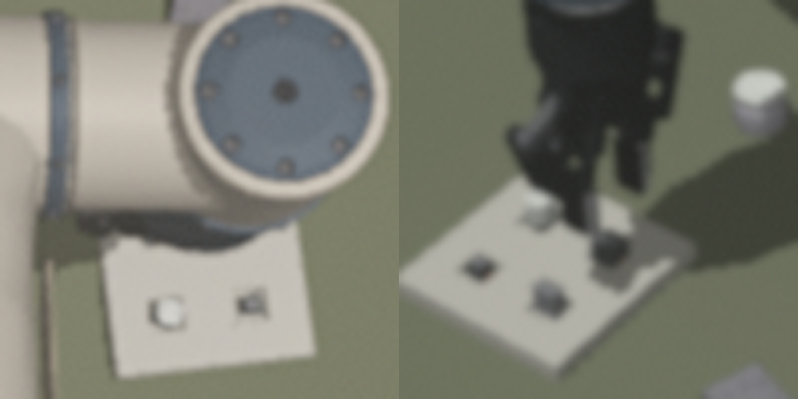

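```bash
python3 -m pendant '[[4,[0,0,-1.2],[0,0,0]],[4,[0,0,-1.2],[0,0,0]],[4,[0,0,-0.6],[0,0,0]],[4,[0,0,-0.2],[0,0,0]],[4,[0,0,0],[0,0,0]],[4,[0,0,0],[0,0,0]],[4,[0,0,0],[0,0,0]]]' 20
```

```text
time: 4.45
tcp_pos: [578.7, -157.6, 26.2]
ee_rot: [3.141, -0.002, 0.121]
ft_force: [-0.4, 0.7, 0.9]
opening: 40.0
grip_force: 0.0
```

```bash
python3 -m pendant '[[3,[0,0,-0.05],[0,0,0]],[2.4,[0,0,0],[0,0,0]],[2.1,[0,0,0],[0,0,0]],[1.9,[0,0,0],[0,0,0]],[1.8,[0,0,0],[0,0,0]],[1.6,[0,0,0],[0,0,0]],[1.4,[0,0,0],[0,0,0]],[1.4,[0,0,0],[0,0,0]],[1.4,[0,0,0],[0,0,0]]]' 20; python3 -c "
from cell import *;print(get_obs())"
```

```text
time: 5.2
tcp_pos: [578.2, -157.6, 24.9]
ee_rot: [3.141, -0.0, 0.121]
ft_force: [-0.1, 0.7, 1.8]
opening: 17.3
grip_force: 21.0
{'time': 5.2, 'joint_pos': array([-5.52157654e-03,  5.00715696e-01, -1.07297401e-01,  1.41538602e-04,
       -9.62505893e-01,  1.69709721e+00]), 'qd': array([-0.00056514,  0.00123492,  0.00143286, -0.00159265,  0.00031753,
       -0.00010029]), 'joint_efforts': array([-1.03586717e-01, -4.70766342e+01,  1.93264586e+01,  4.33380023e+00,
        5.82760444e-02,  3.17193944e-04]), 'tcp_pos': array([ 578.18261615, -157.63564514,   24.94431418]), 'ee_rot': array([ 3.14144247e+00, -2.60490438e-04,  1.20860197e-01]), 'ft_force': array([-0.13791987,  0.69165991,  1.78116264]), 'ft_torque': array([ 0.08416952,  0.0498628 , -0.00134537]), 'grip_force': 21.026731431484222, 'opening': 17.273965150420594}
```

```bash
python3 -m pendant '[[1.2,[0,0,0.4],[0,0,0]],[1.2,[0,0,1.6],[0,0,0]],[1.2,[0,0,4],[0,0,0]],[1.2,[0,0,4],[0,0,0]],[1.2,[0,0,4],[0,0,0]],[1.2,[-0.53,3.775,0],[0,0,-0.387]],[1.2,[-0.53,3.775,0],[0,0,-0.387]],[1.2,[-0.53,3.775,0],[0,0,-0.387]],[1.2,[-0.53,3.775,0],[0,0,-0.387]],[1.2,[-0.53,3.775,0],[0,0,-0.387]],[1.2,[-0.53,3.775,0],[0,0,-0.387]],[1.2,[-0.53,3.775,0],[0,0,-0.387]],[1.2,[-0.53,3.775,0],[0,0,-0.387]],[1.2,[-0.53,3.775,0],[0,0,-0.387]],[1.2,[-0.53,3.775,0],[0,0,-0.387]],[1.2,[-0.53,3.775,0],[0,0,-0.387]],[1.2,[-0.53,3.775,0],[0,0,-0.387]],[1.2,[0,0,0],[0,0,0]],[1.2,[0,0,0],[0,0,0]]]' 40
```

```text
time: 6.78
tcp_pos: [513.7, 297.1, 164.3]
ee_rot: [3.141, 0.001, 0.043]
ft_force: [0.4, -0.3, -1.3]
opening: 16.7
grip_force: 41.5
```

```bash
python3 -m pendant '[[1.2,[0,0,-3.5],[0,0,0]],[1.2,[0,0,-3],[0,0,0]],[1.2,[0,0,-1.4],[0,0,0]],[1.2,[0,0,-0.5],[0,0,0]],[1.2,[0,0,0],[0,0,0]],[1.2,[0,0,0],[0,0,0]],[1.2,[0,0,0],[0,0,0]],[1.2,[0,0,0],[0,0,0]]]'
python3 - <<'E'
from h import *
im=grab_frame("scene");cv2.imwrite("pics/scene2.png",im)
cv2.imwrite("pics/c2.png",cv2.resize(im[150:230,300:400],(750,600),interpolation=cv2.INTER_CUBIC));o=get_obs();print(o["tcp_pos"],o["ee_rot"],o["ft_force"])
E
```

```text
time: 7.45
tcp_pos: [515.3, 295.8, 82.4]
ee_rot: [-3.14, -0.002, 0.039]
ft_force: [1.1, -0.5, 0.3]
opening: 16.5
grip_force: 41.5
[515.13983702 295.80993173  82.19920592] [-3.14000329e+00 -2.02931937e-03  3.96533593e-02] [-0.48398128 -0.18117921  0.48291027]
```

View pics/c2.png

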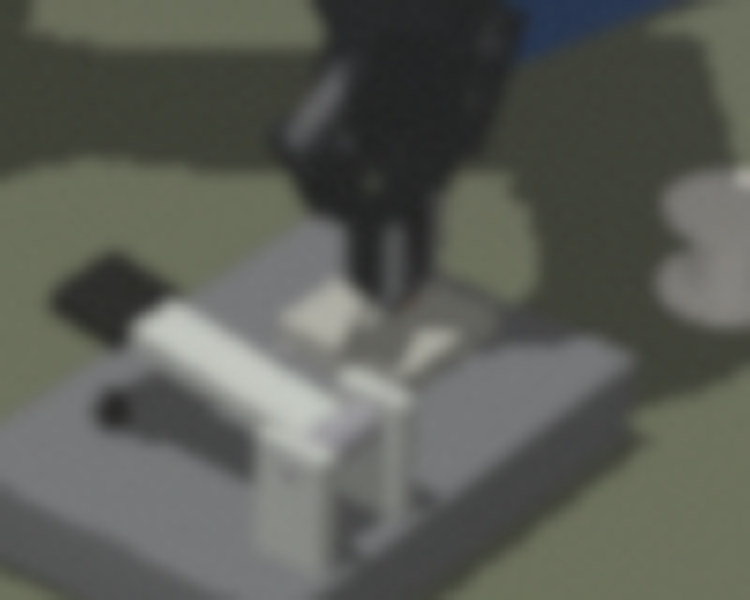

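```bash
python3 -m pendant '[[1.2,[0,0,-0.2],[0,0,0]],[1.2,[0,0,-0.2],[0,0,0]],[1.2,[0,0,-0.1],[0,0,0]],[1.2,[0,0,-0.1],[0,0,0]],[1.2,[0,0,0],[0,0,0]],[1.2,[0,0,0],[0,0,0]],[1.2,[0,0,0],[0,0,0]]]'; python3 -m pendant '[[1.2,[0,0,-0.1],[0,0,0]],[1.2,[0,0,-0.1],[0,0,0]],[1.2,[0,0,0],[0,0,0]],[1.2,[0,0,0],[0,0,0]]]'
```

```text
time: 8.08
tcp_pos: [514.5, 295.4, 74.8]
ee_rot: [3.142, -0.0, 0.04]
ft_force: [-0.4, -0.1, 0.7]
opening: 16.2
grip_force: 41.5
time: 8.42
tcp_pos: [514.4, 295.4, 72.7]
ee_rot: [3.141, 0.0, 0.04]
ft_force: [0.1, 0.2, -0.8]
opening: 16.7
grip_force: 41.5
```

```bash
python3 -m pendant '[[1.2,[0,0,-0.1],[0,0,0]],[1.2,[0,0,-0.1],[0,0,0]],[1.2,[0,0,0],[0,0,0]],[1.2,[0,0,0],[0,0,0]]]'; python3 -m pendant '[[1.2,[0,0,-0.1],[0,0,0]],[1.2,[0,0,0],[0,0,0]],[1.2,[0,0,0],[0,0,0]]]'
```

```text
time: 8.75
tcp_pos: [514.4, 295.3, 70.7]
ee_rot: [3.141, 0.0, 0.04]
ft_force: [-0.2, -0.7, -0.4]
opening: 16.4
grip_force: 41.5
time: 9.0
tcp_pos: [514.6, 295.5, 70.0]
ee_rot: [-3.141, -0.0, 0.04]
ft_force: [-0.2, -0.6, 1.9]
opening: 16.4
grip_force: 41.7
```

```bash
python3 -m pendant '[[1.2,[0,0,-0.05],[0,0,0]],[1.2,[0,0,0],[0,0,0]],[1.2,[0,0,0],[0,0,0]]]'; python3 -m pendant '[[1.2,[0,0,0],[0,0,0]],[1.2,[0,0,0],[0,0,0]]]'
```

```text
time: 9.25
tcp_pos: [514.6, 295.5, 70.0]
ee_rot: [-3.141, -0.001, 0.04]
ft_force: [-2.6, 0.1, 4.6]
opening: 16.4
grip_force: 42.1
time: 9.42
tcp_pos: [514.7, 295.5, 70.0]
ee_rot: [-3.141, -0.001, 0.04]
ft_force: [-2.4, -1.1, 4.8]
opening: 16.7
grip_force: 42.1
```

```bash
python3 -m pendant '[[1.9,[0,0,0],[0,0,0]],[2.4,[0,0,0],[0,0,0]],[3,[0,0,0],[0,0,0]],[4,[0,0,0],[0,0,0]],[4,[0,0,0],[0,0,0]],[4,[0,0,0.5],[0,0,0]],[4,[0,0,1.5],[0,0,0]],[4,[0,0,3.5],[0,0,0]],[4,[0,0,4],[0,0,0]],[4,[-2,-2,2],[0,0,0]],[3,[-2,-3.6,0],[0,0,0]],[1,[-1,-3.9,0],[0,0,0]],[0,[0,-3,0],[0,0,0]],[0,[0,0,0],[0,0,0]],[0,[0,0,0],[0,0,0]],[0,[0,0,0],[0,0,0]]]' 20
python3 - <<'E'
from h import *
o=[]
for c,b in(("top",(165,235,265,310)),("scene",(290,160,390,235))):
    im=grab_frame(c);cv2.imwrite(f"pics/{c}3.png",im);o.append(cv2.resize(im[b[1]:b[3],b[0]:b[2]],(400,300),interpolation=cv2.INTER_CUBIC))
cv2.imwrite("pics/c3.png",np.hstack(o));o=get_obs();print(o["tcp_pos"],o["ee_rot"],o["ft_force"])
for q in("inductor","lever_pad","nest"):
  for c in("top","scene"): print(q,c,[(round(d["conf"],2),np.round(np.array(d["xy"])*[640,480],1).tolist()) for d in landmark_of(q,c)[:2]])
# expected pad, tester pose from nest block yaw .039
E
```

```text
time: 10.75
tcp_pos: [464.7, 170.6, 184.7]
ee_rot: [-3.141, -0.001, 0.039]
ft_force: [-0.1, -0.2, 0.0]
opening: 0.2
grip_force: 0.0
[464.71453671 171.13649143 184.25375237] [-3.14153056e+00 -6.21796375e-05  4.02992278e-02] [-0.37236609  0.35677289 -0.67960067]
inductor top [(0.59, [289.1, 183.3])]
inductor scene [(0.41, [350.1, 192.5]), (0.18, [239.3, 296.2])]
lever_pad top [(0.6, [133.4, 263.3]), (0.21, [479.9, 270.8])]
lever_pad scene [(0.59, [315.1, 187.6])]
nest top []
nest scene [(0.97, [350.4, 192.5])]
```

View pics/c3.png

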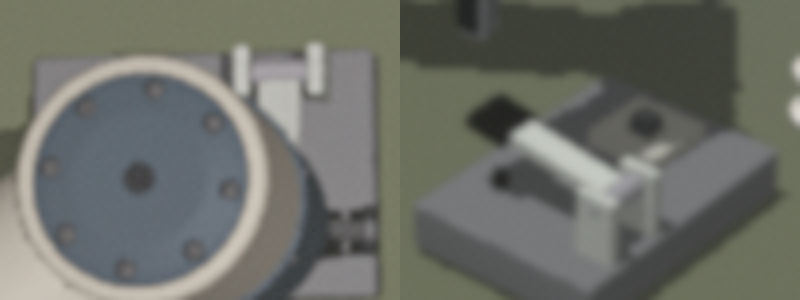

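```bash
python3 -m pendant '[[0,[0.5,0.7,-2],[0,0,0]],[0,[0.5,0.6,-2],[0,0,0]],[0,[0.05,0,-1.5],[0,0,0]],[0,[0,0,-0.4],[0,0,0]],[0,[0,0,0],[0,0,0]],[0,[0,0,0],[0,0,0]],[0,[0,0,0],[0,0,0]]]'
python3 - <<'E'
from h import *
o=[]
for c,b in(("top",(165,235,265,310)),("scene",(290,160,390,235))):
    im=grab_frame(c);cv2.imwrite(f"pics/{c}4.png",im);o.append(cv2.resize(im[b[1]:b[3],b[0]:b[2]],(400,300),interpolation=cv2.INTER_CUBIC))
cv2.imwrite("pics/c4.png",np.hstack(o));o=get_obs();print(o["tcp_pos"],o["ft_force"],o["opening"])
E
```

```text
time: 11.73
tcp_pos: [475.6, 183.7, 126.6]
ee_rot: [-3.141, -0.002, 0.04]
ft_force: [-0.3, -0.5, 0.3]
opening: 0.1
grip_force: 0.0
[475.49917928 183.65984701 126.45293876] [ 0.28914869 -0.34387828 -0.77640665] 0.4405789742249094
```

View pics/c4.png

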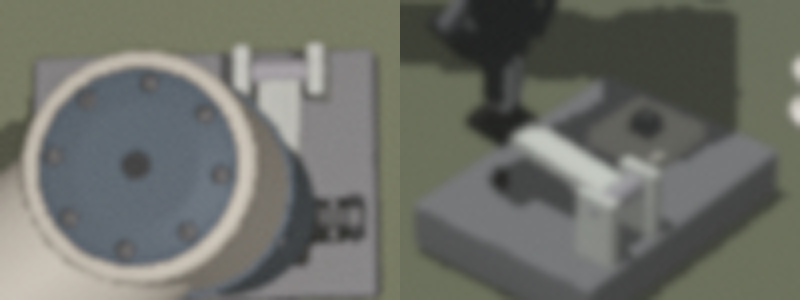

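```bash
python3 -m pendant '[[0,[0,0,-0.4],[0,0,0]],[0,[0,0,-0.4],[0,0,0]],[0,[0,0,0],[0,0,0]],[0,[0,0,0],[0,0,0]],[0,[0,0,0],[0,0,0]]]'; python3 -m pendant '[[0,[0,0,-0.3],[0,0,0]],[0,[0,0,-0.3],[0,0,0]],[0,[0,0,-0.3],[0,0,0]],[0,[0,0,0],[0,0,0]],[0,[0,0,0],[0,0,0]],[0,[0,0,0],[0,0,0]]]'
```

```text
time: 12.25
tcp_pos: [475.2, 183.6, 117.6]
ee_rot: [-3.141, -0.001, 0.04]
ft_force: [0.4, 0.2, 2.8]
opening: 0.2
grip_force: 1.1
time: 12.75
tcp_pos: [474.6, 183.4, 108.2]
ee_rot: [3.141, 0.001, 0.04]
ft_force: [-4.0, 0.3, 4.8]
opening: -0.0
grip_force: 2.5
```

```bash
python3 -m pendant '[[0,[0,0,-0.2],[0,0,0]],[0,[0,0,-0.2],[0,0,0]],[0,[0,0,-0.1],[0,0,0]],[0,[0,0,-0.1],[0,0,0]],[0,[0,0,0],[0,0,0]],[0,[0,0,0],[0,0,0]],[0,[0,0,0],[0,0,0]],[0,[0,0,0],[0,0,0]],[0,[0,0,0],[0,0,0]],[0,[0,0,0],[0,0,0]]]'
python3 - <<'E'
from h import *
im=grab_frame("scene");cv2.imwrite("pics/scene5.png",im)
cv2.imwrite("pics/c5.png",cv2.resize(im[160:235,290:390],(800,600),interpolation=cv2.INTER_CUBIC));o=get_obs();print(o["tcp_pos"],o["ft_force"],o["opening"])
E
```

```text
time: 13.58
tcp_pos: [474.4, 183.4, 102.4]
ee_rot: [3.142, 0.001, 0.04]
ft_force: [-5.3, 1.2, 7.0]
opening: -0.2
grip_force: 3.6
[474.32922142 183.36835313 102.40185101] [-4.86235133  0.93576237  7.29030826] -0.045810754492427594
```

View pics/c5.png

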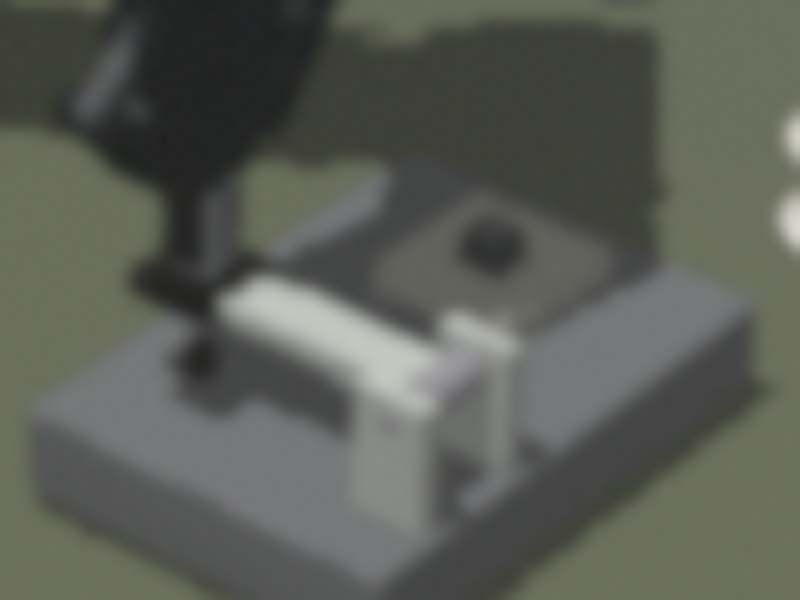

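```bash
python3 -c "
from cell import *
print(sign_off())"
```

```text
the job is handed in; nothing more can be done
None
```

The large inductor is seated in the tester's nest and released, and the job is handed in with the fingertips holding the lever level (about 7 N at the pad, fingertips at 91 mm); the lever never neared its lower stop, and the run took 13.6 s.

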